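# Right the toppled guide bush in the spring-follower lane

### The job

In the narrow rack on the granite plate a flanged guide bush has toppled and jams the spring follower open. Stand it upright on its flange in the lane, close beside its two standing neighbours, so that the follower's roller springs in against it and keeps it there; set it down rather than dropping it. Leave the neighbours standing in the lane, do not shift the rest of the instruments, and let go.

Things in the scene. Friction and masses are not known exactly. Their poses are not given: they have to be found in the camera images.
- rack: Fixed dark steel lane rack on the granite plate (top 30 mm above the work surface), 330 mm along its y, 74 mm wide. Origin: on its underside, below point place; z up. Lane along y, floor 12 mm above the origin; side rails 54 mm apart inside, 6 mm thick, 5 mm high over the floor. End stop 45 mm high, inner face at y = -125 mm; end plate 30 mm high at y = 179 to 189 mm.
- place (a point): Point on the lane floor where the centre of the righted bush's underside belongs, against its neighbours; axes as the rack's. The neighbours stand against the stop at y about -100 and -50 mm, in either order.
- bush: Loose steel flanged guide bush, 120 mm long, shank 36 mm dia., foot flange 50 mm dia., 14 mm thick; mock bore in the top (solid). About 0.65 kg, centre of mass 52 mm from the foot. Origin: centre of the flange's underside; z along the axis to the top end. Starts lying in the lane, z along the rack's +y dipping 3.8 degrees, foot against the neighbour, roller against its top end.
- punch: Neighbour: round steel die punch standing on a base 50 mm diameter, 12 mm thick; shank 30 mm diameter narrowing to an 18 mm nose, 84 mm tall, 0.45 kg. Origin: centre of the underside, z up its axis.
- gauge: Neighbour: steel gauge standing on a round base 50 mm diameter, 12 mm thick, with a 26 mm square shank, 76 mm tall, 0.5 kg. Origin: centre of the underside, z up its axis.
- follower (a joint): Slide of the spring follower along the rack's +y (m): 0 sprung in to its stop, 0.10 fully back. Spring pushes to -y with 6 N at 0, 8 N at 0.10; damped, closes at about 0.15 m/s. At 0 the roller's front is at y = 16 mm, leaving 41 mm beside the packed neighbours, 9 mm less than the bush's flange, so the standing bush keeps it at about 0.009; the toppled one holds it at about 0.079.
- roller: The follower's free-turning steel nose roller, 28 mm dia., 40 mm long across the lane, axis (rack x) 17 mm above the lane floor. Origin: centre of the roller. Behind its axis the follower has a 52 mm wide body, up to 27 mm above the lane floor and 40 mm long.
- nose (a point): Front point of the roller that bears on the bush, 17 mm above the lane floor, moving with the follower; same axes as the rack.
- instrument_box: Bystander: green enamelled steel instrument box with a latch, 130 x 220 x 72 mm. Origin: centre of the underside.
- caliper: Bystander: silver digital caliper lying flat, 230 mm long along its y, 15 mm high. Origin: underside, mid-length.
- jig_plate: Bystander: dark steel drill jig plate with six bronze bushes, 130 x 100 x 20 mm. Origin: centre of the underside.
- micrometer: Bystander: chrome micrometer lying flat, about 145 mm long along its x, 18 mm high. Origin: on the granite, in the bow.
Mind the look-alikes: they are no part of the job. What is shaped like the punch but black, orange or pink is not meant.

How it is judged (in metres and radians):
On the way:
1. the bush has been raised upright (angle between bush's own z axis and vertical below 0.25 rad), for 0.2 s.
At the end, for the whole second after the job is handed in: Bush upright (3.4 deg) on the lane floor, centre within 6 mm of the place site (15 mm on the follower's side), at rest, roller pressing on it (over 0.5 N, joint 3 to 25 mm); punch and gauge upright (4.6 deg) on the lane floor between bush and stop, in either order, within 6 mm of its centre line (angle between bush's own z axis and vertical below 0.06 rad and y of bush in the frame of place between -0.006 and 0.015 m and x of bush in the frame of place between -0.006 and 0.006 m and z of each of bush, punch, gauge in the frame of place below 0.004 m and contact force between roller and bush above 0.5 N and value of joint follower between 0.003 and 0.025 m and linear speed of bush below 0.02 m/s and angle between each of punch, gauge's own z axis and vertical below 0.08 rad and y of punch in the frame of place between -0.112 and -0.035 m and x of punch in the frame of place between -0.006 and 0.006 m and y of gauge in the frame of place between -0.112 and -0.035 m and x of gauge in the frame of place between -0.006 and 0.006 m); the robot touches nothing.
It fails at once if a neighbour is tipped by more than 30 degrees (angle between any of punch, gauge's own z axis and vertical above 0.52 rad).
It fails at once if the bush is let fall (moves faster than 0.4 m/s with no finger touching it) (linear speed of bush above 0.4 m/s and contact force between the fingers and bush below 0.05 N).
It fails at once if a bystander instrument is shifted by more than 20 mm (distance of any of instrument_box, caliper, jig_plate, micrometer from where it was at the start of the episode above 0.02 m).
It also fails if it takes over 42 s, if anything falls off the work surface, if the arm or the gripper's body presses on something with over 40 N, if the wrist force passes 120 N, or if a joint passes its speed limit or range.

### The arm

A 6-joint arm with a two-finger parallel gripper is mounted at the origin on the work surface. World frame = base frame: x ahead of the robot, y to its left, z up, the work surface at z = 0. Lengths are in m, angles in degrees, forces in N, time in s.
With the tool pointing down it reaches from about 0.375 to 0.9 m from the base axis. Payload 3.1 kg.
Tool frame: the origin (TCP) lies between the finger pads; the fingertips stand 22 mm ahead of it and the grasp point (between the pads) lies 3 mm ahead of it; z points along the fingers, y is the line along which they close (so a half turn about z gives the same grasp; the last joint's range is limited). The gripper opens to 87 mm and grips with 3 to 60 N. Pads are 19 mm wide; open, the fingers measure 117 mm over their backs; the gripper's body (75 mm by 190 mm) begins 51 mm behind the grasp point.
Start: joints at [63.455, 30.224, 82.088, -0, 67.689, -10.227], TCP at [0.176, 0.6, 0.245] pointing down, gripper open.
Joint ranges: [-176.69, 176.69], [-43.24, 126.21], [12.49, 139.97], [-82, 262], [0, 151.66], [-163.58, 163.58]. Speed limits (degrees/s): [159.86, 159.86, 180, 180, 180, 180].

### API

Orientations are given as a 3x3 rotation matrix whose columns are the frame's x, y, z axes.
In Python, from rig import bot, capture, search_frame, outline_of, spot_point gives the robot as it stands.
- The arm moves only by the tool jog_arm, never from a script. Its argument "rows" is text: rows parted by semicolons, each of 7 numbers parted by spaces: the opening, from 0 (shut) to 1 (fully open), then the shift along the tool's x, y, z as a fraction of full scale, then the turn, a rotation vector about the tool's x, y, z as a fraction of full scale. A call has 1 to 20 rows; each row is the pose to reach, as a shift and turn from the pose commanded when the call began, along the tool's axes at that moment; what a row does not reach only later rows make up. Full scale, the value 1, is 0.5 m for a shift and pi/4 rad for a turn. A row lasts 1/12 s, in which the tool goes at most 41.7 mm and 7.16 degrees, less where a joint would pass 70% of its speed; a pose out of reach is approached as far as the arm can. A call with a number of a shift or a turn outside -1 to 1 is refused whole. A call with a gripper value outside its range is refused whole. The fingers move at their own pace and stop on an object; the grip force is fixed at half the most. Time passes only in rows, so rows that repeat a pose let the fingers close. It gives the time, the measured TCP pose, the force, the opening and the grip force at its end, in the units of the state.
- bot.read_state(): the state, without advancing time (a new reading comes with each control period).
- capture(name): name is "scene" or "top" or "wrist"; returns a dict with "pixels" (420x560x3 uint8, red, green, blue), "fx", "fy", "cx", "cy" (pixels), "distortion" ([k1, k2, p1, p2, k3] as OpenCV has them; the pictures are not rectified), "R" (3x3) and "t" (3): a world point X has camera coordinates R X + t; the wrist camera has in their place "mount" (4x4, takes a point from camera to tool coordinates, whose origin is the TCP and whose axes are the flange's). Camera axes: x right, y down, z forward; pixel columns grow to the right and rows downward; lengths in m; the calibration is good to about 2 mm. A picture is of the moment at which its call begins: read the wrist's pose just before it. There is no depth.
- bot.hand_in(): hands the job in; it is judged then, once.
Trained networks look in a picture, given as the dict that the camera call returned (one of the last four; its "shot" number tells which), for a name from the list of things; names that differ only in an ending like _2 or _b are one class to them, and where a whole thing is asked for, a point or a joint stands for the part that bears it (a point fixed in the world has none). Each returns a list of dicts, best first, with "conf" (0 to 1); they miss things now and then, are a little off and sometimes report something else, mostly with a low value. They report only what shows in the picture. A call takes as long as a camera call. They do not tell look-alikes from the thing itself.
- search_frame(label, picture): "point" ([x, y, z] in m, in world coordinates, good to about 4 mm: the middle of the surface that is visible of it).
- outline_of(label, picture): "region" (420x560 bool, what is visible of it).
- spot_point(label, picture): "point" ([x, y, z] in m, in world coordinates, good to about 4 mm: a listed point, or the origin of a listed thing).
The state is a dict: "time_s": time; "joint_positions": joint angles; "qvel": joint speeds; "tau": joint torques, N m; "position": TCP position; "tcp_rot": TCP orientation; "force": force on the tool from outside, world axes, zero at the start; "moment": the same for the moment, N m; "opening": opening from 0.0 (shut) to 1.0 (fully open); "grasp_force": force on a finger pad.
Only numpy, scipy, OpenCV 4.12 (cv2) and the standard library are available. Lean on these libraries where they do the work, as an engineer would, in place of code of your own. Each camera call takes 0.05 s, during which the arm holds its last target. There are 200 camera calls.

## Working session

There is one attempt and no reset: what is moved stays moved. The work goes in short steps, Python scripts to look and compute and a tool call to move; the robot and the scene stay as the last step left them, time stands still between calls to the robot, and variables do not carry over. Pictures are saved under pics/ and viewed, at most 14 in all, crops included, and the job is handed in when it is done.

Besides the shell and the picture viewer there is one more tool, called after "Request:" as name(argument=value, ...), one argument or row to a line, values as JSON. jog_arm: Moves the arm, as the interface text tells. Its arguments: {"type":"object","properties":{"rows":{"type":"string"}},"required":["rows"]}

```bash
mkdir -p pics; ls
cat > h.py <<'E'
import numpy as np, cv2
from rig import bot, capture, search_frame, outline_of, spot_point
def save(p,n): cv2.imwrite('pics/'+n,p["pixels"][:,:,::-1])
def proj(p,X):
    r,_=cv2.Rodrigues(np.array(p["R"])); K=np.array([[p["fx"],0,p["cx"]],[0,p["fy"],p["cy"]],[0,0,1.]])
    return cv2.projectPoints(np.array(X,float).reshape(-1,1,3),r,np.array(p["t"],float),K,np.array(p["distortion"]))[0].reshape(-1,2)
def wristRt(p,s):
    M=np.array(p["mount"]);T=np.eye(4);T[:3,:3]=s["tcp_rot"];T[:3,3]=s["position"]
    W=np.linalg.inv(T@M);p["R"]=W[:3,:3];p["t"]=W[:3,3];return p
def ray(p,uv,z):
    K=np.array([[p["fx"],0,p["cx"]],[0,p["fy"],p["cy"]],[0,0,1.]])
    n=cv2.undistortPoints(np.array(uv,float).reshape(-1,1,2),K,np.array(p["distortion"])).reshape(-1,2)
    R=np.array(p["R"]);c=-R.T@np.array(p["t"]);d=np.c_[n,np.ones(len(n))]@R
    return c+d*((z-c[2])/d[:,2])[:,None]
E
python3 - <<'E'
from h import *
np.set_printoptions(precision=4,suppress=True)
for n in ["scene","top"]:
    p=capture(n);save(p,n+"0.png")
    for l in ["rack","place","bush","punch","gauge","roller","nose"]:
        for f in (spot_point,search_frame):
            if f is search_frame and l in("place","nose"):continue
            print(n,l,f.__name__,[(np.round(d["point"],3).tolist(),round(d["conf"],2)) for d in f(l,p)[:4]])
E
python3 -c "
import cv2,numpy as np
cv2.imwrite('pics/both.png',cv2.resize(np.vstack([cv2.imread('pics/scene0.png')]),(800,600)))"
```

```text
pics
scene rack call [([0.521, 0.04, 0.03], 0.78)]
scene rack call [([0.563, 0.137, 0.046], 0.58)]
scene place call [([0.523, 0.04, 0.043], 0.74), ([0.522, 0.042, 0.029], 0.25)]
scene bush call [([0.515, 0.016, 0.071], 0.6)]
scene bush call [([0.54, 0.07, 0.08], 0.91)]
scene punch call [([0.244, -0.358, -0.002], 0.64), ([0.51, 0.506, 0.027], 0.61), ([0.261, 0.234, -0.005], 0.6), ([0.241, 0.359, 0.0], 0.53)]
scene punch call [([0.271, 0.235, 0.027], 0.81), ([0.513, -0.006, 0.084], 0.66), ([0.257, -0.351, 0.026], 0.6), ([0.249, 0.358, 0.028], 0.57)]
scene gauge call [([0.485, -0.055, 0.043], 0.58)]
scene gauge call [([0.494, -0.051, 0.083], 0.63)]
scene roller call [([0.56, 0.14, 0.059], 0.6)]
scene roller call [([0.565, 0.146, 0.07], 0.46)]
scene nose call [([0.558, 0.129, 0.063], 0.59)]
top rack call [([0.524, 0.043, 0.024], 0.82)]
top rack call [([0.548, 0.118, 0.043], 0.97)]
top place call [([0.517, 0.04, 0.04], 0.79)]
top bush call [([0.515, 0.019, 0.067], 0.83)]
top bush call [([0.533, 0.073, 0.078], 0.95)]
top punch call [([0.241, 0.359, -0.002], 0.88), ([0.504, -0.006, 0.044], 0.84), ([0.259, 0.238, -0.002], 0.61), ([0.251, -0.353, -0.004], 0.57)]
top punch call [([0.248, 0.352, 0.027], 0.79), ([0.252, -0.347, 0.022], 0.64), ([0.266, 0.229, 0.015], 0.59)]
top gauge call [([0.487, -0.054, 0.042], 0.77)]
top gauge call [([0.488, -0.052, 0.054], 0.72)]
top roller call [([0.561, 0.137, 0.057], 0.62)]
top roller call [([0.56, 0.139, 0.07], 0.5)]
top nose call [([0.557, 0.129, 0.06], 0.96)]
```

View pics/scene0.png

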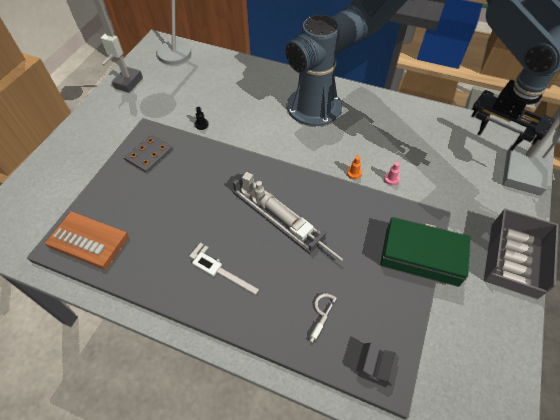

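View pics/top0.png

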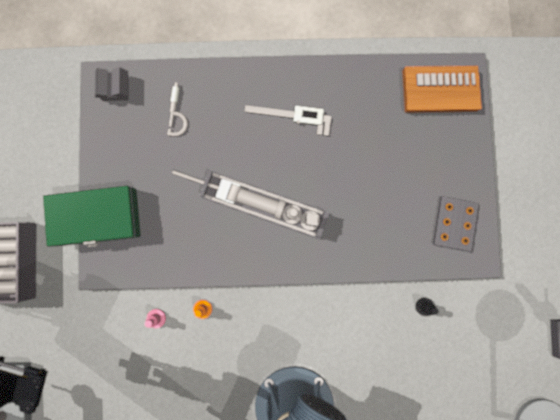

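```bash
cat >> h.py <<'E'
def fit(pts,s):
    # pts near line place + s*ry ; returns place xy, ry
    P=np.array(pts)[:,:2];s=np.array(s);A=np.c_[np.ones(len(s)),s]
    c=np.linalg.lstsq(A,P,rcond=None)[0];d=c[1]/np.linalg.norm(c[1])
    return P.mean(0)-d*s.mean(),d,np.linalg.norm(c[1]),P-A@c
def rot(ry,phi,sgn):
    ry=np.array([*ry,0]);rx=np.array([ry[1],-ry[0],0]);f=np.radians(phi)
    z=np.sin(f)*ry-np.cos(f)*np.array([0,0,1]);y=sgn*rx
    return np.c_[np.cross(y,z),y,z]
def move(R0,p0,R1,p1):
    r=cv2.Rodrigues(R0.T@R1)[0].ravel()
    return np.round(R0.T@(np.array(p1)-p0)/.5,4),np.round(r/(np.pi/4),4)
E
python3 - <<'E'
from h import *
np.set_printoptions(precision=4,suppress=True)
p,d,k,res=fit([(.520,.040),(.504,-.006),(.486,-.0545),(.515,.0175),(.5575,.129)],[0,-.05,-.1,-.025,.095])
print(p,d,k,np.degrees(np.arctan2(-d[0],d[1])));print(res)
s=bot.read_state();R0=np.array(s["tcp_rot"]);p0=np.array(s["position"]);print(R0,p0,s["time_s"],s["opening"])
for sg in(1,-1): print(sg,move(R0,p0,rot(d,0,sg),[*(p+d*.04),.26]))
E
```

```text
[0.5223 0.0401] [0.3621 0.9321] 1.0066710514092603 -21.229394964824884
[[-0.0023 -0.0002]
 [-0.0001  0.0007]
 [ 0.0001 -0.0009]
 [ 0.0018  0.0007]
 [ 0.0005 -0.0004]]
[[-0.9597  0.281  -0.    ]
 [ 0.281   0.9597  0.    ]
 [ 0.      0.     -1.    ]] [0.1756 0.5998 0.2446] 1.3 1.0013612896391164
1 (array([-0.9869, -0.7998, -0.0309]), array([-0.    , -0.    ,  2.1092]))
-1 (array([-0.9869, -0.7998, -0.0309]), array([ 0.    , -0.    , -1.8908]))
```

Request:
jog_arm(
  rows="1 -0.5 -0.4 -0.015 0 0 0.7; 1 -0.987 -0.8 -0.03 0 0 0.703;1 -0.987 -0.8 -0.03 0 0 0.703;1 -0.987 -0.8 -0.03 0 0 0.703;1 -0.987 -0.8 -0.03 0 0 0.703;1 -0.987 -0.8 -0.03 0 0 0.703;1 -0.987 -0.8 -0.03 0 0 0.703;1 -0.987 -0.8 -0.03 0 0 0.703;1 -0.987 -0.8 -0.03 0 0 0.703;1 -0.987 -0.8 -0.03 0 0 0.703;1 -0.987 -0.8 -0.03 0 0 0.703;1 -0.987 -0.8 -0.03 0 0 0.703;1 -0.987 -0.8 -0.03 0 0 0.703;1 -0.987 -0.8 -0.03 0 0 0.703;1 -0.987 -0.8 -0.03 0 0 0.703;1 -0.987 -0.8 -0.03 0 0 0.703;1 -0.987 -0.8 -0.03 0 0 0.703",
)

```text
time_s: 2.72
position: [0.5391, 0.0744, 0.2597]
tcp_rot: [[-0.666, 0.746, 0.002], [0.746, 0.666, -0.001], [-0.002, 0.001, -1.0]]
force: [-1.0, 0.7, 0.4]
opening: 1.004
grasp_force: 0.0
```

Request:
jog_arm(
  rows="1 0 0 0 0 0 1;1 0 0 0 0 0 1;1 0 0 0 0 0 1;1 0 0 0 0 0 1;1 0 0 0 0 0 1;1 0 0 0 0 0 1;1 0 0 0 0 0 1;1 0 0 0 0 0 1",
)

```text
time_s: 3.38
position: [0.5352, 0.0792, 0.2595]
tcp_rot: [[0.05, 0.999, -0.002], [0.999, -0.05, 0.001], [0.001, -0.002, -1.0]]
force: [0.6, 0.4, 1.1]
opening: 1.001
grasp_force: 0.0
```

Request:
jog_arm(
  rows="1 0 0 0 0 0 0.406;1 0 0 0 0 0 0.406;1 0 0 0 0 0 0.406;1 0 0 0 0 0 0.406;1 0 0 0 0 0 0.406",
)

```text
time_s: 3.8
position: [0.536, 0.0783, 0.2595]
tcp_rot: [[0.358, 0.934, -0.001], [0.934, -0.358, 0.0], [0.0, -0.001, -1.0]]
force: [1.0, -0.6, 0.6]
opening: 1.001
grasp_force: 0.0
```

Run:
```python
from h import *
np.set_printoptions(precision=4,suppress=True)
s=bot.read_state();print(s["tcp_rot"],s["position"],s["joint_positions"],s["time_s"])
p=wristRt(capture("wrist"),s);save(p,"w1.png");np.save("w1.npy",{k:np.array(v) for k,v in p.items()},allow_pickle=True)
for l in ["place","bush","punch","gauge","roller","nose"]:
    print(l,[(np.round(d["point"],4).tolist(),round(d["conf"],2),proj(p,d["point"]).round().tolist()) for d in spot_point(l,p)[:3]])
```

```text
[[ 0.3583  0.9336 -0.0008]
 [ 0.9336 -0.3583  0.0004]
 [ 0.     -0.0009 -1.    ]] [0.536  0.0783 0.2595] [-3.5247 22.7705 93.0681  0.0195 64.2091 17.4649] 3.8
place []
bush []
punch [([0.26, 0.2361, 0.0017], 0.67, [[27.0, 136.0]]), ([0.5066, -0.0051, 0.0485], 0.61, [[277.0, 251.0]])]
gauge [([0.4901, -0.0562, 0.0412], 0.83, [[279.0, 284.0]])]
roller [([0.5613, 0.1465, 0.0588], 0.74, [[274.0, 119.0]])]
nose [([0.5562, 0.1274, 0.0582], 0.77, [[276.0, 138.0]])]
```

View pics/w1.png

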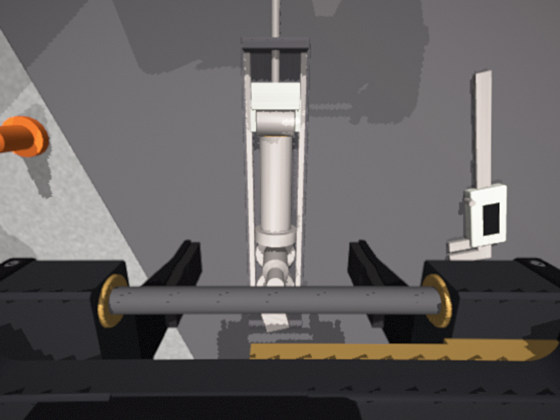

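Run:
```python
from h import *
np.set_printoptions(precision=4,suppress=True)
s=bot.read_state();p=wristRt(capture("wrist"),s)
o=outline_of("bush",p);print([d["conf"] for d in o]);m=o[0]["region"]
r=np.where(m.any(1))[0];print(r.min(),r.max())
for v in range(r.min()+5,r.max(),14):
    c=np.where(m[v])[0];w=ray(p,[((c.min()+c.max())/2,v)],.061)[0];print(v,c.min(),c.max(),w)
g=p["pixels"].astype(int).sum(2)//3
for v in (75,150,200):print(v,g[v,236:316].tolist())
# row profile on axis for the ends
print(g[115:255,276].tolist())
```

```text
[0.78, 0.29]
135 246
140 258 290 [0.5545 0.1251 0.061 ]
154 260 289 [0.5496 0.1107 0.061 ]
168 260 289 [0.5439 0.0961 0.061 ]
182 259 289 [0.5375 0.0813 0.061 ]
196 260 290 [0.5326 0.0653 0.061 ]
210 261 289 [0.5265 0.0494 0.061 ]
224 259 290 [0.5196 0.0332 0.061 ]
238 254 295 [0.513  0.0162 0.061 ]
75 [115, 115, 113, 108, 105, 112, 136, 169, 187, 192, 197, 184, 141, 79, 56, 59, 58, 59, 58, 58, 60, 60, 60, 60, 60, 60, 58, 59, 59, 59, 61, 57, 59, 76, 119, 157, 177, 190, 189, 174, 152, 120, 72, 57, 60, 61, 59, 61, 60, 61, 61, 60, 61, 60, 59, 59, 60, 61, 61, 61, 59, 61, 103, 168, 185, 171, 183, 192, 175, 118, 96, 100, 100, 99, 99, 100, 100, 99, 100, 99]
150 [117, 117, 118, 117, 116, 117, 118, 118, 124, 168, 222, 228, 228, 229, 202, 121, 102, 109, 111, 116, 118, 107, 100, 126, 148, 162, 173, 182, 190, 197, 200, 201, 208, 216, 220, 223, 224, 225, 224, 221, 220, 219, 218, 212, 207, 203, 203, 199, 191, 182, 175, 164, 149, 129, 107, 97, 103, 113, 114, 111, 117, 166, 221, 226, 225, 225, 205, 136, 112, 115, 108, 114, 118, 117, 117, 117, 117, 117, 116, 117]
200 [118, 116, 118, 116, 117, 118, 11
[... 360 characters left out ...]
117]
[222, 227, 232, 232, 231, 229, 222, 210, 197, 189, 179, 170, 160, 150, 140, 130, 117, 104, 85, 74, 127, 191, 196, 191, 191, 192, 191, 198, 215, 221, 221, 221, 219, 220, 221, 220, 222, 221, 221, 221, 221, 221, 222, 222, 221, 222, 221, 221, 222, 221, 222, 221, 221, 221, 221, 221, 222, 222, 222, 222, 221, 222, 222, 221, 221, 221, 221, 222, 221, 221, 221, 220, 221, 220, 221, 220, 221, 221, 220, 221, 221, 220, 221, 221, 221, 221, 220, 221, 221, 221, 221, 221, 221, 220, 219, 220, 221, 220, 219, 219, 219, 219, 220, 221, 219, 219, 219, 219, 220, 220, 220, 218, 219, 219, 220, 214, 199, 193, 158, 159, 216, 227, 224, 225, 224, 224, 223, 222, 222, 224, 219, 163, 103, 80, 78, 94, 137, 150, 149, 149]
```

Run:
```python
from h import *
np.set_printoptions(precision=4,suppress=True)
s=bot.read_state();p=wristRt(capture("wrist"),s)
a=ray(p,[(273.7,150),(274,200),(245.2,150),(302,150)],.047);print(a,np.linalg.norm(a[2]-a[3]))
b=ray(p,[(274.5,154),(274.6,210)],.061);print(b)
c=ray(p,[(275,134.5),(275,118)],.077);print(c)
e=ray(p,[(275,245)],.091);print(e)
for nm,q in(("rail",a),("bush",b)):
    D=(q[0]-q[1])[:2];print(nm,np.degrees(np.arctan2(-D[0],D[1])))
d=np.array([.3583,.9336]);o=np.array([.5215,.0400]);rx=np.array([d[1],-d[0]])
for q in (*a,*b,*c,*e): print((q[:2]-o)@d,(q[:2]-o)@rx)
```

```text
[[0.5496 0.1134 0.047 ]
 [0.5283 0.0573 0.047 ]
 [0.5191 0.1252 0.047 ]
 [0.58   0.1016 0.047 ]] 0.06529795932486603
[[0.5496 0.1107 0.061 ]
 [0.526  0.0495 0.061 ]]
[[0.5581 0.1314 0.077 ]
 [0.564  0.1467 0.077 ]]
[[0.5152 0.0206 0.091 ]]
rail -20.8610506777572
bush -21.058458037629332
0.07858297210618585 -1.9499803161440625e-05
0.01853292383616367 0.00012189861683576572
0.07867656900523881 -0.032780428705957626
0.07846985005382148 0.03251680671646707
0.07602546060202744 0.000873672894872283
0.010492512664029344 0.0008021936856043224
0.09843347787658738 0.0014338447946174882
0.11482513735824046 0.001472566606756932
-0.020397777297227554 0.0011097211996858407
```

Run:
```python
from h import *
np.set_printoptions(precision=4,suppress=True)
s=bot.read_state();p=capture("wrist");print(np.array(p["mount"]))
d=np.array([.3583,.9336]);o=np.array([.522,.041])
R0=np.array(s["tcp_rot"]);p0=np.array(s["position"])
R=rot(d,-36,1)
g=np.array([*(o+d*.0765),.069]);t=g-.003*R[:,2]
print("pre",move(R0,p0,R,t-.09*R[:,2]+[0,0,.03]))
```

```text
[[ 0.0006 -0.9527 -0.3039  0.0846]
 [ 1.      0.0004  0.001  -0.0007]
 [-0.0009 -0.3039  0.9527 -0.1391]
 [ 0.      0.      0.      1.    ]]
pre (array([ 0.1841, -0.0024,  0.1706]), array([-0.0016, -0.8   , -0.0047]))
```

Request:
jog_arm(
  rows="1 0.08 0 0.04 0 -0.3 0;1 0.184 -0.002 0.1 0 -0.6 0;1 0.184 -0.002 0.171 0 -0.8 -0.005;1 0.184 -0.002 0.171 0 -0.8 -0.005;1 0.184 -0.002 0.171 0 -0.8 -0.005;1 0.184 -0.002 0.171 0 -0.8 -0.005;1 0.184 -0.002 0.171 0 -0.8 -0.005;1 0.184 -0.002 0.171 0 -0.8 -0.005;1 0.184 -0.002 0.171 0 -0.8 -0.005;1 0.184 -0.002 0.171 0 -0.8 -0.005",
)

```text
time_s: 5.18
position: [0.5695, 0.162, 0.1761]
tcp_rot: [[0.293, 0.933, -0.21], [0.756, -0.361, -0.546], [-0.585, 0.001, -0.811]]
force: [-0.3, 0.9, 0.1]
opening: 0.995
grasp_force: 0.0
```

Run:
```python
from h import *
np.set_printoptions(precision=4,suppress=True)
s=bot.read_state();d=np.array([.3583,.9336]);o=np.array([.522,.041])
R0=np.array(s["tcp_rot"]);p0=np.array(s["position"]);print(s["joint_positions"])
R=rot(d,-36,1)
g=np.array([*(o+d*.0765),.069]);t=g-.003*R[:,2]
print(p0,t-.09*R[:,2]+[0,0,.03]);print(move(R0,p0,R,t-.04*R[:,2]),move(R0,p0,R,t))
```

```text
[ 17.6695  44.1107  75.056  -27.2608  85.6866  47.0104]
[0.5695 0.162  0.1761] [0.569  0.1635 0.1742]
(array([ 0.0388, -0.002 ,  0.1503]), array([-0.0008, -0.0036, -0.0034])) (array([ 0.0386, -0.002 ,  0.2303]), array([-0.0008, -0.0036, -0.0034]))
```

Request:
jog_arm(
  rows="1 0.037 -0.002 0.07 0 0 0;1 0.037 -0.002 0.15 0 0 0;1 0.037 -0.002 0.15 0 0 0;1 0.037 -0.002 0.15 0 0 0;1 0.037 -0.002 0.15 0 0 0",
)

```text
time_s: 5.6
position: [0.5589, 0.1362, 0.1041]
tcp_rot: [[0.292, 0.933, -0.21], [0.756, -0.36, -0.547], [-0.586, 0.001, -0.81]]
force: [0.5, 0.3, 0.8]
opening: 1.005
grasp_force: 0.0
```

Run:
```python
from h import *
np.set_printoptions(precision=4,suppress=True)
s=bot.read_state();d=np.array([.3583,.9336]);o=np.array([.522,.041])
R0=np.array(s["tcp_rot"]);p0=np.array(s["position"])
R=rot(d,-36,1)
g=np.array([*(o+d*.0765),.069]);t=g-.003*R[:,2]
print(p0,t-.04*R[:,2]);print(move(R0,p0,R,t))
```

```text
[0.5589 0.1362 0.1041] [0.5585 0.136  0.1038]
(array([-0.0002, -0.0007,  0.0809]), array([ 0.0001, -0.0025, -0.0026]))
```

Good. Advance and grip.

Request:
jog_arm(
  rows="1 0 -0.001 0.03 0 0 0;1 0 -0.001 0.06 0 0 0;1 0 -0.001 0.08 0 0 0;1 0 -0.001 0.08 0 0 0;0.6 0 -0.001 0.08 0 0 0;0.3 0 -0.001 0.08 0 0 0;0 0 -0.001 0.08 0 0 0;0 0 -0.001 0.08 0 0 0;0 0 -0.001 0.08 0 0 0;0 0 -0.001 0.08 0 0 0;0 0 -0.001 0.08 0 0 0;0 0 -0.001 0.08 0 0 0",
)

```text
time_s: 6.6
position: [0.5489, 0.1148, 0.0707]
tcp_rot: [[0.29, 0.933, -0.212], [0.755, -0.359, -0.549], [-0.588, -0.001, -0.809]]
force: [-1.2, 1.1, 2.9]
opening: 0.479
grasp_force: 1.2
```

Run:
```python
from h import *
np.set_printoptions(precision=4,suppress=True)
s=bot.read_state();print(s["position"],s["force"],s["opening"]*87,s["grasp_force"],s["joint_positions"])
p=wristRt(capture("wrist"),s);save(p,"w2.png")
```

```text
[0.5489 0.1148 0.0707] [-1.2115  1.1239  2.885 ] 41.715054466802435 1.1518605349920108 [ 14.3541  50.0274  83.3581 -30.2382  72.0841  51.4351]
```

View pics/w2.png

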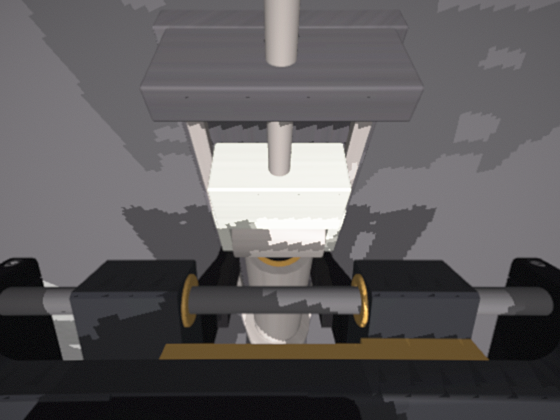

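Request:
jog_arm(
  rows="0 0 0 0 0 0 0;0 0 0 0 0 0 0;0 0 0 0 0 0 0;0 0 0 0 0 0 0;0 0 0 0 0 0 0;0 0 0 0 0 0 0",
)

```text
time_s: 7.15
position: [0.5501, 0.1144, 0.0707]
tcp_rot: [[0.29, 0.934, -0.209], [0.755, -0.358, -0.549], [-0.588, 0.001, -0.809]]
force: [3.2, -2.0, 5.4]
opening: 0.397
grasp_force: 30.0
```

```bash
cat >> h.py <<'E'
D=np.array([.3583,.9336]);O=np.array([.522,.041]);FL=.042
def tgt(th,By,Bz,off=(.1019,.0038),th0=-3.8,phi0=-36.,x=0.):
    a=np.radians(th-th0);c,s_=np.cos(a),np.sin(a)
    ty=By+c*off[0]-s_*off[1];tz=Bz+s_*off[0]+c*off[1]
    rx=np.array([D[1],-D[0]])
    return rot(D,phi0+th-th0,1),np.array([*(O+D*ty+rx*x),FL+tz])
def edge(th,ye,ze): # bush origin from lower (+y) flange edge
    t=np.radians(th);return ye-.025*np.sin(t),ze+.025*np.cos(t)
E
python3 - <<'E'
from h import *
s=bot.read_state();R0=np.array(s["tcp_rot"]);p0=np.array(s["position"])
rx=np.array([D[1],-D[0]]);print("x off",(p0[:2]-O)@rx)
R,t=tgt(-3.8,-.0233,.0249);print(p0,t)
print(move(R0,p0,R0,p0+[*(D*.004),.09]))
E
```

```text
x off -0.00011177599999869136
[0.55006698 0.11444435 0.07067422] [0.55016238 0.11438096 0.0707    ]
(array([-0.0993,  0.0002, -0.1504]), array([0., 0., 0.]))
```

Request:
jog_arm(
  rows="0 -0.008 0 -0.012 0 0 0;0 -0.016 0 -0.025 0 0 0;0 -0.025 0 -0.037 0 0 0;0 -0.035 0 -0.052 0 0 0;0 -0.045 0 -0.068 0 0 0;0 -0.055 0 -0.083 0 0 0;0 -0.067 0 -0.1 0 0 0;0 -0.08 0 -0.12 0 0 0;0 -0.1 0 -0.15 0 0 0;0 -0.1 0 -0.15 0 0 0;0 -0.1 0 -0.15 0 0 0;0 -0.1 0 -0.15 0 0 0",
)

```text
time_s: 8.15
position: [0.5503, 0.1177, 0.1605]
tcp_rot: [[0.289, 0.934, -0.211], [0.755, -0.358, -0.55], [-0.589, -0.0, -0.808]]
force: [0.9, -1.3, -4.0]
opening: 0.399
grasp_force: 30.0
```

Run:
```python
from h import *
np.set_printoptions(precision=3,suppress=True)
s=bot.read_state();print(s["position"],s["force"],s["moment"],s["opening"]*87,s["grasp_force"])
w=capture("wrist");w=wristRt(w,s);q=capture("scene")
for p in(w,q):
  for l in ["bush","punch","gauge","nose"]:
    print(l,[(np.round(d["point"],4).tolist(),round(d["conf"],2)) for d in spot_point(l,p)[:3]])
  print(outline_of and [ (np.round(d["point"],4).tolist(),round(d["conf"],2)) for d in search_frame("bush",p)[:2]])
c=cv2.resize(q["pixels"][130:290,190:390,::-1],None,fx=2.4,fy=2.4,interpolation=2)
ww=cv2.resize(w["pixels"][:,:,::-1],(504,378))[:, :]
cv2.imwrite("pics/l1.png",cv2.resize(np.hstack([c,cv2.resize(ww,(480,384))]),(800,320)))
```

```text
[0.55  0.118 0.161] [ 0.944 -1.306 -4.016] [ 0.301 -0.419  0.252] 34.73988223457016 29.991889125667512
bush [([0.5204, 0.0409, 0.0845], 0.95)]
punch []
gauge [([0.5199, 0.041, 0.044], 0.44)]
nose [([0.5254, 0.0556, 0.0576], 0.93)]
[([0.5556, 0.1279, 0.1537], 0.56)]
bush [([0.5211, 0.0436, 0.0857], 0.59), ([0.5107, 0.5081, 0.028], 0.59)]
punch [([0.5019, -0.0064, 0.0422], 0.66), ([0.2457, -0.3582, -0.0013], 0.65), ([0.2386, 0.3557, 0.0004], 0.58)]
gauge [([0.4828, -0.055, 0.0429], 0.51)]
nose [([0.4821, -0.0538, 0.0421], 0.65), ([0.5289, 0.0549, 0.0615], 0.56), ([0.773, -0.0013, 0.0301], 0.15)]
[([0.5364, 0.0511, 0.1131], 0.48)]
```

View pics/l1.png

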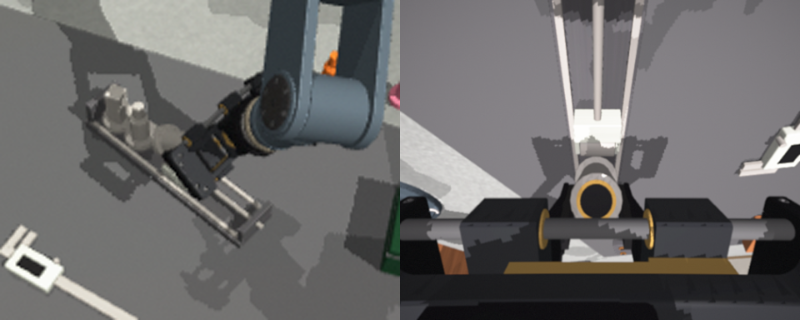

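Run:
```python
from h import *
s=bot.read_state();R0=np.array(s["tcp_rot"]);p0=np.array(s["position"])
k=dict(off=(.0812,.0755),th0=39.5,phi0=-36.)
for th,y,z,x in((39.5,.03,.08,0),(80,.04,.05,.09)):
    R,t=tgt(th,y,z,x=x,**k);print(t,move(R0,p0,R,t))
```

```text
[0.56184296 0.14481632 0.1975    ] (array([ 0.0032,  0.0025, -0.0946]), array([-0.0014,  0.0004,  0.0006]))
[0.62491058 0.05796458 0.20214583] (array([-0.097 ,  0.1825, -0.0336]), array([-1.600e-03,  9.004e-01,  1.000e-04]))
```

Request:
jog_arm(
  rows="0 0.002 0.002 -0.03 0 0 0;0 0.003 0.002 -0.065 0 0 0;0 0.003 0.002 -0.095 0 0 0;0 -0.01 0.02 -0.09 0 0.1 0;0 -0.02 0.05 -0.08 0 0.2 0;0 -0.035 0.08 -0.07 0 0.32 0;0 -0.05 0.11 -0.06 0 0.44 0;0 -0.065 0.14 -0.05 0 0.56 0;0 -0.08 0.165 -0.04 0 0.68 0;0 -0.09 0.18 -0.034 0 0.8 0;0 -0.097 0.182 -0.034 0 0.9 0;0 -0.097 0.182 -0.034 0 0.9 0;0 -0.097 0.182 -0.034 0 0.9 0",
)

```text
time_s: 9.83
position: [0.6231, 0.0576, 0.2016]
tcp_rot: [[0.36, 0.933, 0.023], [0.93, -0.361, 0.073], [0.076, -0.005, -0.997]]
force: [-0.6, 0.4, -7.0]
opening: 0.397
grasp_force: 30.0
```

Run:
```python
from h import *
np.set_printoptions(precision=3,suppress=True)
s=bot.read_state();print(s["position"],s["joint_positions"],s["opening"]*87,s["grasp_force"],np.array(s["tcp_rot"])[:,2])
w=capture("wrist");w=wristRt(w,s);q=capture("scene");t=capture("top")
for p in(w,q,t):
  for l in ["bush"]:
    print(l,[(np.round(d["point"],4).tolist(),round(d["conf"],2)) for d in spot_point(l,p)[:3]])
c=cv2.resize(q["pixels"][120:300,200:425,::-1],(400,320),interpolation=2)
cv2.imwrite("pics/l2.png",np.hstack([c,cv2.resize(w["pixels"][:,:,::-1],(400,320))]))
```

```text
[0.623 0.058 0.202] [-6.928 32.548 85.641  4.936 61.113 11.863] 34.54717961834653 29.99599643982947 [ 0.023  0.073 -0.997]
bush [([0.6223, 0.0568, 0.0927], 0.75)]
bush [([0.6193, 0.0588, 0.0935], 0.66), ([0.4839, -0.0554, 0.0403], 0.61)]
bush []
```

View pics/l2.png

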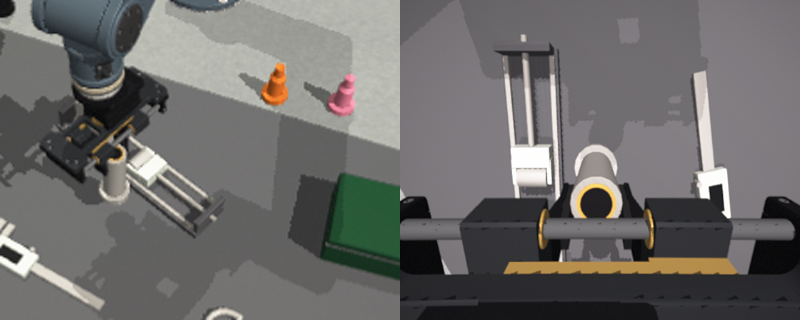

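Request:
jog_arm(
  rows="0 0 0 0.02 0 0.02 0;0 0 0 0.045 0 0.04 0;0 0 0 0.07 0 0.06 0;0 0 0 0.09 0 0.06 0;0 0 0 0.105 0 0.06 0;0 0 0 0.112 0 0.06 0;0 0 0 0.116 0 0.06 0;0 0 0 0.116 0 0.06 0",
)

```text
time_s: 10.8
position: [0.6264, 0.0629, 0.1443]
tcp_rot: [[0.355, 0.934, 0.044], [0.926, -0.358, 0.117], [0.125, -0.001, -0.992]]
force: [-0.5, 0.2, -6.7]
opening: 0.398
grasp_force: 30.0
```

Request:
jog_arm(
  rows="0 0 0 0.002 0 0 0;0 0 0 0.004 0 0 0;0 0 0 0.006 0 0 0;0 0 0 0.006 0 0 0",
)

```text
time_s: 11.13
position: [0.6265, 0.0628, 0.1418]
tcp_rot: [[0.356, 0.933, 0.044], [0.926, -0.359, 0.117], [0.125, -0.001, -0.992]]
force: [0.1, 0.3, -5.9]
opening: 0.399
grasp_force: 30.0
```

Request:
jog_arm(
  rows="0 0 0 0.002 0 0 0;0 0 0 0.004 0 0 0;0 0 0 0.006 0 0 0;0 0 0 0.006 0 0 0",
)

```text
time_s: 11.47
position: [0.6269, 0.063, 0.1402]
tcp_rot: [[0.356, 0.934, 0.045], [0.926, -0.358, 0.117], [0.126, -0.0, -0.992]]
force: [-2.8, -1.3, 4.0]
opening: 0.398
grasp_force: 30.0
```

Request:
jog_arm(
  rows="0 0 0 0.002 0 0 0;0 0 0 0.003 0 0 0;0 0 0 0.003 0 0 0;0.1 0 0 0.003 0 0 0;0.2 0 0 0.003 0 0 0;0.4 0 0 0 0 0 0;0.4 0 0 0 0 0 0;0.7 0 0 0 0 0 0;1 0 0 0 0 0 0;1 0 0 -0.04 0 0 0;1 0 0 -0.1 0 0 0;1 0 0 -0.16 0 0 0;1 0 0 -0.2 0 0 0;1 0 0 -0.2 0 0 0;1 0 0 -0.2 0 0 0",
)

```text
time_s: 12.72
position: [0.6235, 0.0514, 0.2392]
tcp_rot: [[0.356, 0.933, 0.048], [0.926, -0.359, 0.117], [0.127, 0.003, -0.992]]
force: [0.5, -0.5, -1.1]
opening: 0.917
grasp_force: 0.0
```

Run:
```python
from h import *
np.set_printoptions(precision=3,suppress=True)
s=bot.read_state();print(s["position"],s["force"],s["opening"]*87)
w=capture("wrist");w=wristRt(w,s);q=capture("scene");t=capture("top")
for p in(w,q,t):
    print([(np.round(d["point"],4).tolist(),round(d["conf"],2)) for d in spot_point("bush",p)[:2]])
    o=outline_of("bush",p)[0]["region"];print(cv2.boundingRect(o.astype(np.uint8)))
cv2.imwrite("pics/l3.png",np.hstack([cv2.resize(q["pixels"][120:300,200:425,::-1],(400,320)),cv2.resize(w["pixels"][:,:,::-1],(400,320))]))
```

```text
[0.624 0.051 0.239] [ 0.497 -0.526 -1.078] 79.82013717662582
[([0.6284, 0.0675, 0.0305], 0.78)]
(251, 168, 44, 61)
[([0.7722, -0.0036, 0.0305], 0.71), ([0.6267, 0.0705, 0.0307], 0.68)]
(259, 214, 16, 34)
[]Traceback (most recent call last):
  File "<stdin>", line 7, in <module>
IndexError: list index out of range
```

Run:
```python
from h import *
s=bot.read_state();R0=np.array(s["tcp_rot"]);p0=np.array(s["position"])
g=np.array([.628,.068,.100])
R=rot(D,-50,1);R1=rot(D,-25,1)
print(move(R0,p0,R1,[*(g[:2]+D*.06),.27]));print(g-.123*R[:,2],move(R1,np.array([*(g[:2]+D*.06),.27]),R,g-.123*R[:,2]))
```

```text
(array([ 0.162 , -0.0006, -0.0461]), array([-3.200e-03, -7.152e-01,  2.000e-04]))
[0.66176027 0.15596703 0.17906288] (array([ 0.1389, -0.    ,  0.1359]), array([ 0.    , -0.5556,  0.    ]))
```

Request:
jog_arm(
  rows="1 0.04 0 -0.046 0 -0.1 0;1 0.1 0 -0.046 0 -0.25 0;1 0.162 -0.001 -0.046 -0.003 -0.4 0;1 0.162 -0.001 -0.046 -0.003 -0.55 0;1 0.162 -0.001 -0.046 -0.003 -0.715 0;1 0.162 -0.001 -0.046 -0.003 -0.715 0;1 0.162 -0.001 -0.046 -0.003 -0.715 0",
)

```text
time_s: 13.75
position: [0.6491, 0.1257, 0.2687]
tcp_rot: [[0.322, 0.935, -0.151], [0.848, -0.356, -0.393], [-0.421, -0.002, -0.907]]
force: [1.5, -0.0, -1.1]
opening: 0.996
grasp_force: 0.0
```

Request:
jog_arm(
  rows="1 0.07 0 0.03 0 -0.2 0;1 0.139 0 0.09 0 -0.35 0;1 0.139 0 0.136 0 -0.45 0;1 0.139 0 0.136 0 -0.556 0;1 0.139 0 0.136 0 -0.556 0;1 0.139 0 0.136 0 -0.556 0;1 0.139 0 0.136 0 -0.556 0",
)

```text
time_s: 14.33
position: [0.6629, 0.1544, 0.1821]
tcp_rot: [[0.236, 0.933, -0.273], [0.602, -0.36, -0.713], [-0.763, 0.004, -0.646]]
force: [0.9, 1.0, 0.5]
opening: 0.999
grasp_force: 0.0
```

Run:
```python
from h import *
np.set_printoptions(precision=4,suppress=True)
s=bot.read_state();R0=np.array(s["tcp_rot"]);p0=np.array(s["position"]);print(p0,s["joint_positions"])
w=capture("wrist");w=wristRt(w,s);q=capture("scene")
for p in(w,q):
    print([(np.round(d["point"],4).tolist(),round(d["conf"],2)) for d in spot_point("bush",p)[:2]])
R=rot(D,-50,1);g=np.array([.628,.068,.100])
print(move(R0,p0,R,g-.003*R[:,2]))
# check image of shank axis
for z in(.06,.10,.15):print(z,proj(w,[.628,.068,z]))
cv2.imwrite("pics/l4.png",np.hstack([cv2.resize(q["pixels"][120:300,200:425,::-1],(400,320)),cv2.resize(w["pixels"][:,:,::-1],(400,320))]))
```

```text
[0.6629 0.1544 0.1821] [ 17.9485  55.5804  54.4381 -37.6071 103.2234  41.5822]
[([0.6306, 0.0684, 0.0289], 0.8), ([0.5041, -0.008, 0.0468], 0.47)]
[([0.629, 0.0681, 0.0302], 0.56)]
(array([ 0.0048, -0.0036,  0.2423]), array([ 0.0012, -0.0059, -0.0055]))
0.06 [[272.6871 164.8217]]
0.1 [[272.8078 203.1088]]
0.15 [[272.9774 257.3968]]
```

View pics/l4.png

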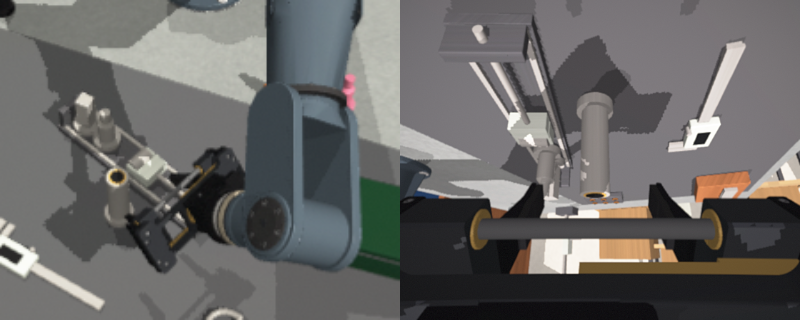

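Request:
jog_arm(
  rows="1 0.002 -0.002 0.07 0 0 0;1 0.002 -0.002 0.14 0 0 0;1 0.002 -0.002 0.2 0 0 0;1 0.002 -0.002 0.225 0 0 0;1 0.002 -0.002 0.239 0 0 0;0.7 0.002 -0.002 0.239 0 0 0;0.4 0.002 -0.002 0.239 0 0 0;0 0.002 -0.002 0.239 0 0 0;0 0.002 -0.002 0.239 0 0 0;0 0.002 -0.002 0.239 0 0 0;0 0.002 -0.002 0.239 0 0 0;0 0.002 -0.002 0.239 0 0 0;0 0.002 -0.002 0.239 0 0 0;0 0.002 -0.002 0.239 0 0 0;0 0.002 -0.002 0.239 0 0 0",
)

```text
time_s: 15.78
position: [0.629, 0.0713, 0.1023]
tcp_rot: [[0.231, 0.934, -0.273], [0.6, -0.358, -0.716], [-0.766, 0.002, -0.643]]
force: [1.6, -0.6, 0.5]
opening: 0.397
grasp_force: 30.0
```

Request:
jog_arm(
  rows="0 0 0 0 0 0 0;0 0 0 0 0 0 0;0 0 0 0 0 0 0",
)

```text
time_s: 16.03
position: [0.629, 0.0713, 0.1023]
tcp_rot: [[0.232, 0.934, -0.273], [0.6, -0.358, -0.716], [-0.766, 0.002, -0.643]]
force: [3.0, -0.6, -0.4]
opening: 0.401
grasp_force: 30.0
```

```bash
cat > plan.py <<'E'
from h import *
import sys
K=dict(off=(.0031,.0723),th0=90.,phi0=-50.)
def wp(th,ey,ez,x=0.): # -y flange edge position (rack y, z above floor)
    t=np.radians(th);return tgt(th,ey+.025*np.sin(t),ez-.025*np.cos(t),x=x,**K)
def show(base,pts):
    if base is None:
        s=bot.read_state();base=(np.array(s["tcp_rot"]),np.array(s["position"]))
    for q in pts: R,t=wp(*q);print(q,t.round(4),*move(base[0],base[1],R,t))
E
python3 - <<'E'
from plan import *
show(None,[(90,.0385,.12,.089),(102,0,.10,0),(102,-.022,.045,0)])
E
```

```text
(90, 0.0385, 0.12, 0.089) [0.629  0.0713 0.2343] [-0.2022  0.0006 -0.1698] [ 0.0022 -0.0006 -0.0017]
(102, 0, 0.1, 0) [0.5265 0.0526 0.2186] [-0.248  -0.1776 -0.0669] [ 0.0024  0.2661 -0.0014]
(102, -0.022, 0.045, 0) [0.5186 0.0321 0.1636] [-0.192  -0.1778  0.0375] [ 0.0024  0.2661 -0.0014]
```

Request:
jog_arm(
  rows="0 -0.03 0 -0.025 0 0 0;0 -0.07 0 -0.06 0 0 0;0 -0.11 0 -0.095 0 0 0;0 -0.16 0 -0.135 0 0 0;0 -0.2 0 -0.17 0 0 0;0 -0.21 -0.03 -0.15 0 0.05 0;0 -0.22 -0.06 -0.13 0 0.1 0;0 -0.23 -0.1 -0.11 0 0.17 0;0 -0.24 -0.14 -0.085 0 0.22 0;0 -0.248 -0.178 -0.067 0.002 0.266 0;0 -0.248 -0.178 -0.067 0.002 0.266 0;0 -0.22 -0.178 -0.015 0.002 0.266 0;0 -0.192 -0.178 0.037 0.002 0.266 0;0 -0.192 -0.178 0.037 0.002 0.266 0;0 -0.192 -0.178 0.037 0.002 0.266 0;0 -0.192 -0.178 0.037 0.002 0.266 0",
)

```text
time_s: 17.37
position: [0.5186, 0.0329, 0.1638]
tcp_rot: [[0.283, 0.933, -0.221], [0.735, -0.359, -0.574], [-0.616, -0.0, -0.788]]
force: [0.9, 0.5, -6.1]
opening: 0.393
grasp_force: 30.0
```

Run:
```python
from plan import *
np.set_printoptions(precision=4,suppress=True)
s=bot.read_state();print(s["position"],s["opening"]*87,s["grasp_force"])
w=capture("wrist");w=wristRt(w,s);q=capture("scene");t=capture("top")
rx=np.array([D[1],-D[0]])
for p in(w,q,t):
  for l in("bush","punch","nose","roller"):
    print(l,[(np.round(d["point"],4).tolist(),round(d["conf"],2),((np.array(d["point"][:2])-O)@D).round(4),((np.array(d["point"][:2])-O)@rx).round(4)) for d in spot_point(l,p)[:2]])
T=s["position"][:2]-O;print("T rack",T@D,T@rx)
show(None,[(102,-.022,.04),(102,-.022,.02),(102,-.022,.002)])
cv2.imwrite("pics/l5.png",np.hstack([cv2.resize(q["pixels"][130:270,200:375,::-1],(400,320)),cv2.resize(w["pixels"][:,:,::-1],(400,320))]))
```

```text
[0.5186 0.0329 0.1638] 34.21350656724707 29.99877406284213
bush [([0.5289, 0.0465, 0.0893], 0.77, np.float64(0.0076), np.float64(0.0045))]
punch []
nose [([0.5312, 0.0542, 0.0602], 0.65, np.float64(0.0156), np.float64(0.0039))]
roller [([0.5339, 0.0724, 0.0587], 0.61, np.float64(0.0336), np.float64(-0.0001))]
bush [([0.5263, 0.0458, 0.0954], 0.53, np.float64(0.006), np.float64(0.0023))]
punch [([0.5209, 0.0391, 0.0301], 0.71, np.float64(-0.0022), np.float64(-0.0003)), ([0.2457, -0.3584, -0.0023], 0.58, np.float64(-0.4719), np.float64(-0.1148))]
nose [([0.5282, 0.056, 0.062], 0.71, np.float64(0.0162), np.float64(0.0004))]
roller [([0.532, 0.066, 0.0581], 0.46, np.float64(0.0269), np.float64(0.0004))]
bush [([0.5239, 0.0451, 0.095], 0.56, np.float64(0.0045), np.float64(0.0003))]
punch [([0.5054, -0.0054, 0.0444], 0.64, np.float64(-0.0493), np.float64(0.0011)), ([0.2482, -0.3545, 0.0003], 0.52, np.float64(-0.4673), np.float64(-0.1139))]
nose []
roller []
T rack -0.008731312261495922 -0.00024083587038728688
(102, -0.022, 0.04) [0.5186 0.0321 0.1586] [0.0061 0.0012 0.0084] [-0.0009  0.0006 -0.001 ]
(102, -0.022, 0.02) [0.5186 0.0321 0.1386] [0.0307 0.0012 0.0399] [-0.0009  0.0006 -0.001 ]
(102, -0.022, 0.002) [0.5186 0.0321 0.1206] [0.0529 0.0012 0.0682] [-0.0009  0.0006 -0.001 ]
```

View pics/l5.png

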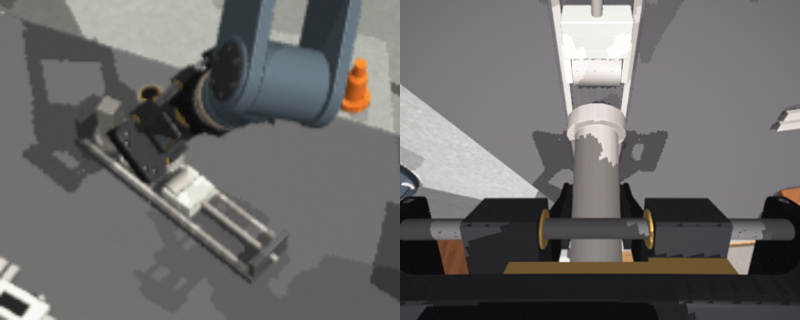

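Request:
jog_arm(
  rows="0 0.004 0.001 0.005 0 0 0;0 0.008 0.001 0.011 0 0 0;0 0.013 0.001 0.017 0 0 0;0 0.018 0.001 0.023 0 0 0;0 0.023 0.001 0.029 0 0 0;0 0.028 0.001 0.035 0 0 0;0 0.031 0.001 0.04 0 0 0;0 0.031 0.001 0.04 0 0 0;0 0.034 0.001 0.044 0 0 0;0 0.037 0.001 0.048 0 0 0;0 0.037 0.001 0.048 0 0 0",
)

```text
time_s: 19.03
position: [0.5181, 0.0305, 0.1352]
tcp_rot: [[0.282, 0.933, -0.223], [0.732, -0.359, -0.579], [-0.62, 0.0, -0.784]]
force: [-2.3, -4.0, 4.4]
opening: 0.396
grasp_force: 30.0
```

Request:
jog_arm(
  rows="0 0.004 0 0.004 0 0 0;0 0.007 0 0.008 0 0 0;0 0.009 0 0.012 0 0 0;0 0.009 0 0.012 0 0 0",
)

```text
time_s: 19.37
position: [0.5178, 0.0296, 0.1284]
tcp_rot: [[0.282, 0.933, -0.223], [0.731, -0.36, -0.58], [-0.622, 0.0, -0.783]]
force: [-3.2, -6.0, 6.2]
opening: 0.401
grasp_force: 30.0
```

Run:
```python
from plan import *
np.set_printoptions(precision=4,suppress=True)
s=bot.read_state();print(s["position"],s["force"],s["opening"]*87,s["grasp_force"])
w=capture("wrist");w=wristRt(w,s);q=capture("scene");t=capture("top")
rx=np.array([D[1],-D[0]])
for p in(w,q,t):
  for l in("bush","punch","nose"):
    print(l,[(np.round(d["point"],4).tolist(),round(d["conf"],2),((np.array(d["point"][:2])-O)@D).round(4),((np.array(d["point"][:2])-O)@rx).round(4)) for d in spot_point(l,p)[:2]])
cv2.imwrite("pics/l6.png",np.hstack([cv2.resize(q["pixels"][130:270,200:375,::-1],(400,320)),cv2.resize(w["pixels"][:,:,::-1],(400,320))]))
```

```text
[0.5178 0.0296 0.1284] [-3.2134 -6.0182  6.1945] 34.85339876816136 30.001421431079507
bush [([0.5299, 0.0518, 0.0603], 0.95, np.float64(0.0129), np.float64(0.0035))]
punch []
nose [([0.532, 0.0598, 0.0579], 0.95, np.float64(0.0211), np.float64(0.0026))]
bush [([0.5249, 0.0574, 0.0651], 0.74, np.float64(0.0164), np.float64(-0.0032)), ([0.7734, -0.0006, 0.0318], 0.22, np.float64(0.0512), np.float64(0.2496))]
punch [([0.2395, 0.3593, -0.0007], 0.69, np.float64(0.1959), np.float64(-0.3778)), ([0.248, -0.3586, -0.0016], 0.57, np.float64(-0.4712), np.float64(-0.1126))]
nose [([0.5331, 0.0622, 0.0598], 0.83, np.float64(0.0238), np.float64(0.0028))]
bush [([0.5275, 0.0584, 0.0688], 0.59, np.float64(0.0182), np.float64(-0.0011)), ([0.5044, -0.0078, 0.0424], 0.42, np.float64(-0.0519), np.float64(0.0011))]
punch [([0.504, -0.0066, 0.0439], 0.72, np.float64(-0.0509), np.float64(0.0003)), ([0.251, -0.3516, -0.0013], 0.61, np.float64(-0.4636), np.float64(-0.1123))]
nose []
```

View pics/l6.png

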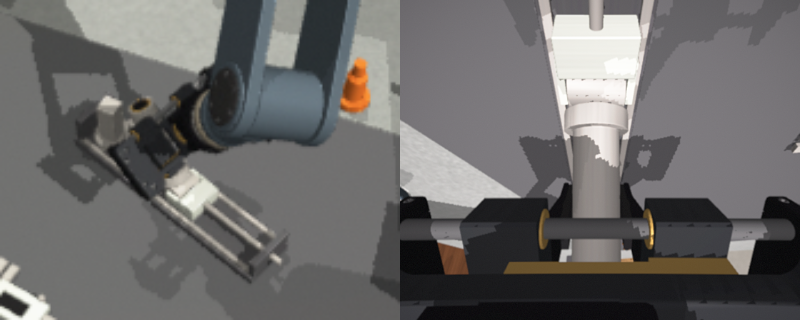

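```bash
sed -i 's/^K=.*/K=dict(off=(-.025,.0674),th0=112.5,phi0=-38.4)/' plan.py
python3 - <<'E'
from plan import *
show(None,[(112.5,-.010,.035),(105,-.024,.032)])
E
```

```text
(112.5, -0.01, 0.035) [0.5177 0.0299 0.154 ] [-0.0317 -0.0003 -0.04  ] [-0.0007 -0.0001 -0.0018]
(105, -0.024, 0.032) [0.5163 0.0262 0.1506] [-0.0337 -0.0003 -0.0298] [-0.0008 -0.1668 -0.0017]
```

Request:
jog_arm(
  rows="0 -0.008 0 -0.01 0 0 0;0 -0.016 0 -0.02 0 0 0;0 -0.025 0 -0.03 0 0 0;0 -0.032 0 -0.04 0 0 0;0 -0.033 0 -0.035 0 -0.08 0;0 -0.034 0 -0.03 0 -0.167 0;0 -0.034 0 -0.03 0 -0.167 0;0 -0.034 0 -0.03 0 -0.167 0;0 -0.034 0 -0.03 0 -0.167 0",
)

```text
time_s: 20.72
position: [0.5171, 0.0284, 0.1481]
tcp_rot: [[0.252, 0.933, -0.256], [0.655, -0.359, -0.665], [-0.712, -0.0, -0.702]]
force: [0.0, 0.3, -6.3]
opening: 0.395
grasp_force: 30.0
```

```bash
cat > look.py <<'E'
from plan import *
np.set_printoptions(precision=4,suppress=True)
def look(scene=True):
    s=bot.read_state();R=np.array(s["tcp_rot"]);rx=np.array([D[1],-D[0]])
    phi=np.degrees(np.arctan2(R[:2,2]@D,-R[2,2]));P=np.array(s["position"])+.003*R[:,2]
    Pr=np.array([(P[:2]-O)@D,P[2]-FL]);print("t",s["time_s"],"F",s["force"].round(1) if hasattr(s["force"],'round') else s["force"],"phi",phi,"P",Pr,"x",(P[:2]-O)@rx)
    v=[wristRt(capture("wrist"),s),capture("scene"),capture("top")]
    for p in v:
      for l in("bush","nose","punch"):
        for d in spot_point(l,p)[:3]:
          q=np.array(d["point"]);y,x=(q[:2]-O)@D,(q[:2]-O)@rx
          if abs(x)<.02 and abs(y)<.08: print(l,"y %.4f x %.4f z %.4f"%(y,x,q[2]-FL),round(d["conf"],2),"beta %.1f len %.4f"%(np.degrees(np.arctan2(y-Pr[0],Pr[1]-q[2]+FL)),np.hypot(y-Pr[0],Pr[1]-q[2]+FL)) if l=="bush" else "")
    return v
E
python3 -c "
from look import *
look();show(None,[(105,-.024,.03),(105,-.0215,.0)])"
```

```text
t 20.7167 F [ 0.   0.3 -6.3] phi -45.43622040771077 P [-0.0156  0.104 ] x -8.621914782281137e-05
bush y 0.0058 x 0.0027 z 0.0385 0.9 beta 18.1 len 0.0689
bush y 0.0012 x 0.0001 z 0.0014 0.2 beta 9.3 len 0.1040
nose y 0.0159 x -0.0011 z 0.0187 0.88 
punch y -0.0033 x 0.0014 z -0.0110 0.18 
nose y 0.0139 x 0.0030 z 0.0184 0.86 
bush y 0.0066 x 0.0004 z 0.0420 0.6 beta 19.7 len 0.0659
punch y -0.0502 x -0.0024 z 0.0004 0.55 
(105, -0.024, 0.03) [0.5163 0.0262 0.1486] [-0.0032  0.0002  0.0024] [-0.001  -0.0081 -0.0009]
(105, -0.0215, 0.0) [0.5172 0.0285 0.1186] [0.0432 0.0002 0.0408] [-0.001  -0.0081 -0.0009]
```

```bash
sed -i 's/^K=.*/K=dict(off=(-.0202,.0689),th0=108.5,phi0=-45.4)/' plan.py
python3 - <<'E'
from plan import *
show(None,[(105,-.0245,.028),(105,-.0245,.016),(105,-.023,.010),(105,-.0215,.002)])
E
```

```text
(105, -0.0245, 0.028) [0.5162 0.0258 0.1465] [-0.0009  0.0002  0.0059] [-0.001  -0.0748 -0.0009]
(105, -0.0245, 0.016) [0.5162 0.0258 0.1345] [0.0163 0.0002 0.0227] [-0.001  -0.0748 -0.0009]
(105, -0.023, 0.01) [0.5167 0.0272 0.1285] [0.0269 0.0002 0.029 ] [-0.001  -0.0748 -0.0009]
(105, -0.0215, 0.002) [0.5172 0.0286 0.1205] [0.0405 0.0002 0.0381] [-0.001  -0.0748 -0.0009]
```

Request:
jog_arm(
  rows="0 -0.001 0 0.006 0 -0.075 0;0 0.003 0 0.011 0 -0.075 0;0 0.008 0 0.015 0 -0.075 0;0 0.012 0 0.019 0 -0.075 0;0 0.016 0 0.023 0 -0.075 0;0 0.021 0 0.026 0 -0.075 0;0 0.027 0 0.029 0 -0.075 0;0 0.027 0 0.029 0 -0.075 0",
)

```text
time_s: 21.98
position: [0.5159, 0.0258, 0.1293]
tcp_rot: [[0.234, 0.933, -0.273], [0.61, -0.36, -0.706], [-0.757, -0.001, -0.653]]
force: [-1.5, -4.2, -4.1]
opening: 0.394
grasp_force: 30.0
```

```bash
python3 -c "
from look import *
look()"
```

```text
t 21.9833 F [-1.5 -4.2 -4.1] phi -49.20544256508193 P [-0.0187  0.0853] x -0.00025391615359605696
bush y -0.0092 x 0.0013 z 0.0155 0.85 beta 7.7 len 0.0704
nose y 0.0135 x 0.0033 z 0.0193 0.59 
punch y -0.0484 x -0.0026 z 0.0009 0.54 
bush y -0.0030 x -0.0019 z 0.0175 0.63 beta 13.1 len 0.0696
nose y 0.0184 x -0.0006 z 0.0152 0.38 
punch y -0.0495 x -0.0016 z -0.0005 0.49
```

```bash
cat >> plan.py <<'E'
def piv(dphi,dy,dz):
    s=bot.read_state();R0=np.array(s["tcp_rot"]);p0=np.array(s["position"])
    phi=np.degrees(np.arctan2(R0[:2,2]@D,-R0[2,2]));P=p0+.003*R0[:,2]+np.array([*(D*dy),dz])
    rx=np.array([D[1],-D[0]]);P[:2]-=rx*((P[:2]-O)@rx)
    R1=rot(D,phi+dphi,1);print((dphi,dy,dz),*move(R0,p0,R1,P-.003*R1[:,2]))
E
python3 -c "
from plan import *
piv(0,.001,.004);piv(12,.001,.004);piv(22,0.001,.004)"
```

```text
(0, 0.001, 0.004) [-0.0047  0.0004 -0.0068] [-0.0012  0.     -0.0006]
(12, 0.001, 0.004) [-0.006   0.0004 -0.0066] [-0.0012  0.2667 -0.0007]
(22, 0.001, 0.004) [-0.007   0.0004 -0.0063] [-0.0011  0.4889 -0.0008]
```

Request:
jog_arm(
  rows="0 -0.005 0 -0.007 0 0 0;0 -0.005 0 -0.007 0 0.08 0;0 -0.006 0 -0.007 0 0.16 0;0 -0.006 0 -0.007 0 0.24 0;0 -0.006 0 -0.006 0 0.32 0;0 -0.007 0 -0.006 0 0.4 0;0 -0.007 0 -0.006 0 0.45 0;0 -0.007 0 -0.006 0 0.489 0;0 -0.007 0 -0.006 0 0.489 0",
)

```text
time_s: 23.33
position: [0.5169, 0.027, 0.1339]
tcp_rot: [[0.322, 0.933, -0.161], [0.832, -0.36, -0.421], [-0.451, 0.002, -0.893]]
force: [0.3, -0.8, -5.4]
opening: 0.398
grasp_force: 30.0
```

```bash
python3 -c "
from look import *
look()"
```

```text
t 23.3333 F [ 0.3 -0.8 -5.4] phi -26.804813396615558 P [-0.0162  0.0893] x 0.000265279401795531
bush y 0.0120 x -0.0005 z 0.0238 0.92 beta 23.3 len 0.0713
nose y 0.0141 x -0.0013 z 0.0147 0.74 
bush y 0.0138 x 0.0005 z 0.0286 0.67 beta 26.3 len 0.0677
nose y 0.0148 x 0.0026 z 0.0202 0.82 
bush y 0.0139 x -0.0017 z 0.0283 0.68 beta 26.3 len 0.0680
punch y -0.0491 x -0.0020 z 0.0011 0.44
```

```bash
sed -i 's/^K=.*/K=dict(off=(-.0284,.0665),th0=115.,phi0=-26.8)/' plan.py
python3 - <<'E'
from plan import *
show(None,[(115,-.009,.030),(90,-.032,.036),(90,-.032,.015)])
E
```

```text
(115, -0.009, 0.03) [0.5167 0.0272 0.1491] [-0.0147  0.0003 -0.0288] [-0.0008  0.0027 -0.0008]
(90, -0.032, 0.036) [0.5203 0.0367 0.1503] [ 0.0022  0.0002 -0.0401] [-0.0009 -0.5529 -0.0006]
(90, -0.032, 0.015) [0.5203 0.0367 0.1293] [ 0.0212  0.0003 -0.0027] [-0.0009 -0.5529 -0.0006]
```

Request:
jog_arm(
  rows="0 -0.008 0 -0.015 0 0 0;0 -0.015 0 -0.029 0 0 0;0 -0.012 0 -0.033 0 -0.1 0;0 -0.008 0 -0.036 0 -0.22 0;0 -0.004 0 -0.038 0 -0.34 0;0 0 0 -0.04 0 -0.46 0;0 0.002 0 -0.04 0 -0.553 0;0 0.002 0 -0.04 0 -0.553 0;0 0.002 0 -0.04 0 -0.553 0",
)

```text
time_s: 24.68
position: [0.5207, 0.0373, 0.1499]
tcp_rot: [[0.222, 0.934, -0.281], [0.579, -0.358, -0.732], [-0.784, -0.0, -0.621]]
force: [-0.4, 0.3, -6.6]
opening: 0.394
grasp_force: 30.0
```

```bash
python3 -c "
from look import *
v=look();w=v[0];q=v[1]
cv2.imwrite('pics/l7.png',np.hstack([cv2.resize(q['pixels'][130:270,200:375,::-1],(400,320)),cv2.resize(w['pixels'][:,:,::-1],(400,320))]))
show(None,[(90,-.032,.015)])"
```

```text
t 24.6833 F [-0.4  0.3 -6.6] phi -51.63705362915766 P [-0.0063  0.1061] x 6.993302365697317e-05
bush y -0.0094 x -0.0008 z 0.0365 0.67 beta -2.6 len 0.0696
nose y 0.0157 x 0.0006 z 0.0166 0.89 
nose y 0.0171 x 0.0061 z 0.0173 0.87 
punch y -0.0476 x -0.0019 z 0.0020 0.45 
bush y -0.0036 x 0.0027 z 0.0372 0.53 beta 2.2 len 0.0689
nose y 0.0186 x 0.0016 z 0.0202 0.48 
punch y -0.0458 x -0.0011 z 0.0004 0.59 
(90, -0.032, 0.015) [0.5203 0.0367 0.1293] [0.0338 0.0001 0.0258] [-0.0012 -0.0004 -0.0011]
```

View pics/l7.png

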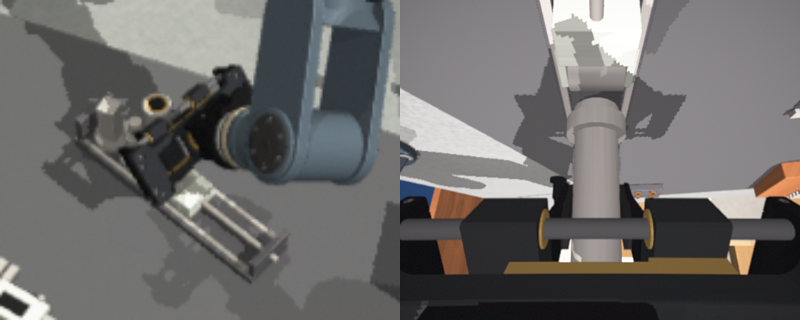

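Request:
jog_arm(
  rows="0 0.007 0 0.005 0 0 0;0 0.013 0 0.01 0 0 0;0 0.019 0 0.015 0 0 0;0 0.025 0 0.019 0 0 0;0 0.03 0 0.023 0 0 0;0 0.034 0 0.026 0 0 0;0 0.034 0 0.026 0 0 0",
)

```text
time_s: 25.87
position: [0.5199, 0.0363, 0.1284]
tcp_rot: [[0.221, 0.933, -0.283], [0.576, -0.359, -0.734], [-0.787, -0.001, -0.617]]
force: [-1.0, -3.6, -6.1]
opening: 0.397
grasp_force: 30.0
```

```bash
python3 -c "
from plan import *
piv(0,.010,.0);piv(8,.010,0);piv(16,.010,0)"
```

```text
(0, 0.01, 0.0) [ 0.0123  0.0005 -0.0157] [-0.002   0.      0.0004]
(8, 0.01, 0) [ 0.0115  0.0005 -0.0157] [-0.002   0.1778  0.0002]
(16, 0.01, 0) [ 0.0107  0.0005 -0.0155] [-2.100e-03  3.556e-01  1.000e-04]
```

Request:
jog_arm(
  rows="0 0.004 0 -0.005 0 0 0;0 0.008 0 -0.01 0 0 0;0 0.012 0 -0.016 0 0 0;0 0.012 0 -0.016 0 0.06 0;0 0.012 0 -0.016 0 0.12 0;0 0.012 0 -0.016 0 0.178 0;0 0.012 0 -0.016 0 0.178 0",
)

```text
time_s: 26.45
position: [0.5237, 0.0458, 0.1307]
tcp_rot: [[0.261, 0.933, -0.248], [0.674, -0.36, -0.645], [-0.691, 0.001, -0.723]]
force: [-2.0, -1.6, -6.0]
opening: 0.398
grasp_force: 30.0
```

```bash
python3 -c "
from look import *
look()
piv(6,0,0)"
```

```text
t 26.45 F [-2.  -1.6 -6. ] phi -43.727327629648094 P [0.003  0.0865] x -0.00011810230770547785
bush y -0.0111 x 0.0031 z 0.0141 0.73 beta -11.1 len 0.0738
nose y 0.0146 x 0.0025 z 0.0155 0.94 
nose y 0.0135 x 0.0001 z 0.0194 0.53 
punch y -0.0522 x -0.0038 z -0.0025 0.58 
bush y -0.0064 x 0.0011 z 0.0188 0.72 beta -8.0 len 0.0683
bush y 0.0269 x 0.0003 z 0.0149 0.59 beta 18.4 len 0.0755
nose y 0.0172 x 0.0002 z 0.0186 0.53 
nose y -0.0500 x -0.0039 z 0.0020 0.16 
punch y -0.0494 x 0.0001 z -0.0003 0.66 
(6, 0, 0) [-0.0006  0.0003  0.    ] [-0.0012  0.1333 -0.0005]
```

Request:
jog_arm(
  rows="0 0 0 0 0 0.05 0;0 0 0 0 0 0.1 0;0 -0.001 0 0 0 0.15 0;0 -0.001 0 0 0 0.19 0;0 -0.001 0 0 0 0.22 0;0 -0.001 0 0 0 0.22 0",
)

```text
time_s: 27.55
position: [0.5229, 0.0442, 0.1306]
tcp_rot: [[0.298, 0.933, -0.202], [0.773, -0.36, -0.522], [-0.56, -0.001, -0.829]]
force: [-1.7, -7.3, -5.3]
opening: 0.398
grasp_force: 30.0
```

```bash
python3 -c "
from look import *
look()
piv(6,0,0)"
```

```text
t 27.55 F [-1.7 -7.3 -5.3] phi -34.03759745278271 P [0.0016 0.0861] x -0.000279141982048878
bush y -0.0094 x 0.0006 z 0.0164 0.96 beta -9.0 len 0.0705
nose y 0.0171 x -0.0009 z 0.0162 0.97 
bush y 0.0314 x -0.0022 z 0.0154 0.23 beta 22.9 len 0.0767
nose y 0.0193 x 0.0016 z 0.0187 0.95 
bush y -0.0034 x 0.0004 z 0.0192 0.61 beta -4.3 len 0.0671
nose y 0.0214 x -0.0020 z 0.0184 0.39 
punch y -0.0476 x -0.0006 z 0.0013 0.58 
punch y 0.0023 x 0.0001 z -0.0141 0.15 
(6, 0, 0) [-0.0006  0.0005  0.    ] [-0.0018  0.1333 -0.0002]
```

Request:
jog_arm(
  rows="0 0 0 0 0 0.06 0;0 -0.001 0 0 0 0.12 0;0 -0.001 0 0 0 0.18 0;0 -0.001 0 0 0 0.24 0;0 -0.001 0 0 0 0.24 0",
)

```text
time_s: 28.57
position: [0.5226, 0.0431, 0.1308]
tcp_rot: [[0.33, 0.933, -0.143], [0.857, -0.36, -0.368], [-0.395, -0.001, -0.919]]
force: [-1.3, -6.6, -4.7]
opening: 0.399
grasp_force: 30.0
```

```bash
python3 -c "
from look import *
s=bot.read_state();w=wristRt(capture('wrist'),s);q=capture('scene')
for p in(w,q):
  for l in('bush','nose'):
    for d in spot_point(l,p)[:1]:
      a=np.array(d['point']);print(l,(a[:2]-O)@D,a[2]-FL,d['conf'])
cv2.imwrite('pics/l8.png',np.hstack([cv2.resize(q['pixels'][130:270,200:375,::-1],(400,320)),cv2.resize(w['pixels'][:,:,::-1],(400,320))]))
piv(8,0,0)"
```

```text
bush 0.0001206100000000015 0.013899999999999996 0.7
nose 0.028460159999999977 0.016299999999999995 0.87
bush 9.033000000000665e-05 0.017299999999999996 0.61
nose 0.026886159999999996 0.017799999999999996 0.92
(8, 0, 0) [-0.0008  0.0003  0.0001] [-0.0015  0.1778  0.0001]
```

View pics/l8.png

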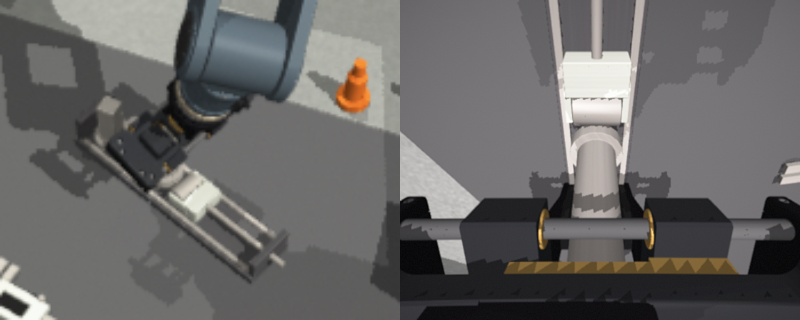

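Request:
jog_arm(
  rows="0 0.002 0 0.004 0 0 0;0 0.004 0 0.008 0 0 0;0 0.005 0 0.012 0 0 0;0 0.007 0 0.016 0 0 0;0 0.009 0 0.02 0 0 0;0 0.01 0 0.023 0 0 0;0 0.01 0 0.023 0 0 0",
)

```text
time_s: 29.45
position: [0.523, 0.0442, 0.1173]
tcp_rot: [[0.329, 0.934, -0.143], [0.858, -0.358, -0.369], [-0.396, -0.001, -0.918]]
force: [-1.2, -7.2, -6.7]
opening: 0.397
grasp_force: 30.0
```

Request:
jog_arm(
  rows="0 0.0005 0 0.0015 0 0 0;0 0.001 0 0.003 0 0 0;0 0.002 0 0.0045 0 0 0;0 0.002 0 0.0055 0 0 0;0 0.002 0 0.0055 0 0 0",
)

```text
time_s: 29.87
position: [0.523, 0.0441, 0.1144]
tcp_rot: [[0.329, 0.934, -0.143], [0.858, -0.358, -0.369], [-0.396, -0.001, -0.918]]
force: [-0.4, -6.6, -8.6]
opening: 0.4
grasp_force: 30.0
```

Request:
jog_arm(
  rows="0 0.0005 0 0.001 0 0 0;0 0.001 0 0.002 0 0 0;0 0.001 0 0.003 0 0 0;0 0.002 0 0.004 0 0 0;0 0.002 0 0.004 0 0 0",
)

```text
time_s: 30.28
position: [0.5233, 0.0449, 0.1139]
tcp_rot: [[0.33, 0.933, -0.142], [0.858, -0.359, -0.369], [-0.395, -0.0, -0.919]]
force: [-2.6, -2.8, 5.2]
opening: 0.4
grasp_force: 30.0
```

Request:
jog_arm(
  rows="0 0.001 0 0.0015 0 0 0;0 0.001 0 0.0025 0 0 0;0 0.001 0 0.0025 0 0 0",
)

```text
time_s: 30.53
position: [0.5234, 0.0451, 0.1138]
tcp_rot: [[0.33, 0.933, -0.141], [0.857, -0.359, -0.369], [-0.395, 0.001, -0.919]]
force: [-4.0, -1.4, 12.7]
opening: 0.401
grasp_force: 30.0
```

```bash
python3 -c "
from look import *
s=bot.read_state();w=wristRt(capture('wrist'),s);q=capture('scene')
for p in(w,q):
  for l in('bush','nose','punch'):
    for d in spot_point(l,p)[:1]:
      a=np.array(d['point']);print(l,(a[:2]-O)@D,a[2]-FL,d['conf'])
cv2.imwrite('pics/l9.png',np.hstack([cv2.resize(q['pixels'][130:270,200:375,::-1],(400,320)),cv2.resize(w['pixels'][:,:,::-1],(400,320))]))"
```

```text
bush -7.267000000000402e-05 -0.010100000000000005 0.65
nose 0.026657049999999995 0.0172 0.6
bush 0.004932940000000002 0.000899999999999998 0.5
nose 0.02527077999999998 0.019799999999999998 0.69
punch 0.08529736999999998 -0.0454 0.65
```

View pics/l9.png

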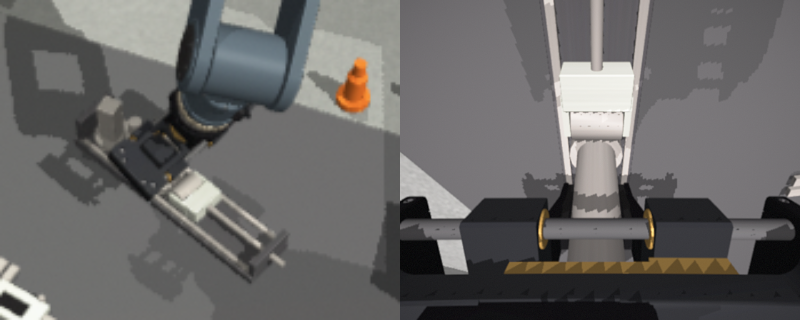

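Request:
jog_arm(
  rows="0 -0.001 0 -0.002 0 0 0;0.15 -0.001 0 -0.002 0 0 0;0.3 -0.001 0 -0.002 0 0 0;0.6 -0.001 0 -0.002 0 0 0;1 -0.001 0 -0.002 0 0 0;1 -0.001 0 -0.002 0 0 0;1 -0.001 0 -0.002 0 0 0;1 -0.001 0 -0.002 0 0 0;1 -0.001 0 -0.002 0 0 0;1 0 0 -0.03 0 0 0;1 0 0 -0.07 0 0 0;1 0 0 -0.13 0 0 0;1 0 0 -0.2 0 0 0;1 0 0 -0.28 0 0 0;1 0 0 -0.36 0 0 0;1 0 0 -0.36 0 0 0;1 0 0 -0.36 0 0 0",
)

```text
time_s: 32.35
position: [0.5506, 0.1124, 0.2788]
tcp_rot: [[0.332, 0.934, -0.134], [0.86, -0.358, -0.365], [-0.389, 0.006, -0.921]]
force: [-0.1, -0.4, -0.2]
opening: 0.999
grasp_force: 0.0
```

```bash
python3 -c "
from look import *
v=look();w=v[0];q=v[1]
cv2.imwrite('pics/l10.png',np.hstack([cv2.resize(q['pixels'][130:270,200:375,::-1],(400,320),interpolation=2),cv2.resize(w['pixels'][100:380,140:420,::-1],(400,320))]))"
```

```text
t 32.35 F [-0.1 -0.4 -0.2] phi -22.877645527182786 P [0.0757 0.234 ] x 0.0011633039318400041
bush y -0.0042 x 0.0008 z 0.0006 0.55 beta -18.9 len 0.2468
nose y 0.0200 x 0.0035 z 0.0184 0.61 
nose y 0.0361 x -0.0028 z 0.0170 0.32 
bush y 0.0013 x 0.0018 z 0.0027 0.56 beta -17.8 len 0.2430
bush y -0.0516 x -0.0026 z -0.0009 0.46 beta -28.5 len 0.2673
nose y 0.0222 x 0.0013 z 0.0204 0.97 
punch y 0.0018 x -0.0021 z 0.0027 0.74 
bush y -0.0006 x -0.0021 z 0.0008 0.78 beta -18.1 len 0.2454
bush y -0.0022 x -0.0023 z -0.0001 0.66 beta -18.4 len 0.2468
nose y 0.0248 x -0.0016 z 0.0171 0.64 
punch y -0.0510 x 0.0004 z 0.0031 0.69
```

View pics/l10.png

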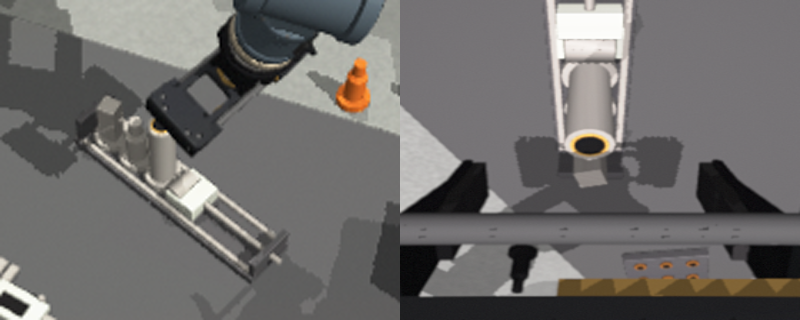

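The picture shows the bush upright at about (160,150) in the left half. The gauge and punch stand beside it at (108,118) and (132,132), the roller bears against the flange, and the gripper is clear.

```bash
python3 -c "
from rig import bot
print(bot.hand_in())"
```

```text
the job is handed in; nothing more can be done
None
```

The bush stands upright on its flange in the lane, against its neighbours and held there by the follower's roller. The gauge and punch are still standing, the gripper has let go, and I handed the job in at about 33 s of the 42 s allowed; no verdict came back.

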